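# Fill the free place on the fossil display lectern

## Robot

A 7-joint arm with a two-finger parallel gripper is mounted at the origin on the work surface. World frame = base frame: x ahead of the robot, y to its left, z up, the work surface at z = 0. Lengths are in mm, angles in rad, forces in N, time in s.
With the tool pointing down it reaches from about 425 to 875 mm from the base axis. Payload 8.4 kg.
Tool frame: the origin (TCP) lies at the very end of the fingers, on their centre line; the grasp point (between the pads) lies 19 mm behind it; z points along the fingers, y is the line along which they close (so a half turn about z gives the same grasp; the last joint's range is limited). The gripper opens to 87 mm and grips with 3 to 60 N. Pads are 19 mm wide; open, the fingers measure 117 mm over their backs; the gripper's body (75 mm by 190 mm) begins 51 mm behind the grasp point.
Start: joints at [-1.282, 0.333, 0.04, 1.465, -0.013, 1.343, -0.059], TCP at [245.798, 601.703, 222.546] pointing down, gripper open.
Joint ranges: [-2.58, 2.58], [-0.38, 2.09], [-1.3, 1.39], [0.25, 2.4], [-1.5, 4.64], [0.08, 2.09], [-2.65, 2.65]. Speed limits (rad/s): [2.22, 2.22, 2.79, 2.79, 3.14, 3.14, 3.14].

## Interface

Orientations are given as a unit quaternion [w, x, y, z].
In Python, from bench import get_state, read_camera, calibration, hand_in gives the robot as it stands. The module is installed in compiled form; this text tells all that it offers.
- The arm moves only by the tool drive_tool, never from a script. Its argument "increments" is a list of rows, each an object of numbers: "rx", "ry", "rz": the turn, a rotation vector about the tool's x, y, z each as a share of 6 degrees, from -1 to 1; "dx", "dy", "dz": the shift along the tool's x, y, z each as a share of 0.025 m, from -1 to 1; "grip": the finger opening in mm, from 0 to 87. A call has 1 to 20 rows; each row shifts and turns the commanded pose from where the row before left it, along the tool's axes as they then stand; what a row does not reach is not made up. A row lasts 1/8 s, in which the tool goes at most 62.5 mm and 10.7 degrees, less where a joint would pass 70% of its speed; a pose out of reach is approached as far as the arm can. A call with a number of a shift or a turn outside -1 to 1 is refused whole. A call with a gripper value outside its range is refused whole. The fingers move at their own pace and stop on an object; the grip force is fixed at half the most. Time passes only in rows, so rows that do not move let the fingers close. It gives the time, the measured TCP pose, the force, the opening and the grip force at its end, in the units of the state.
- get_state(): the state, without advancing time (a new reading comes with each control period).
- read_camera(name): name is "scene" or "top" or "wrist"; returns the picture (384x512x3 uint8, red, green, blue); there is no depth.
- calibration(name): a dict with "K" (3x3 intrinsics, pixels), "R" (3x3) and "t" (3): a world point X has camera coordinates R X + t; the wrist camera has in their place "hand_eye" (4x4, takes a point from camera to tool coordinates, whose origin is the TCP and whose axes are the flange's). Camera axes: x right, y down, z forward; pixel columns grow to the right and rows downward; lengths in mm; the calibration is good to about 2 mm. The wrist camera is an equidistant fisheye: a pixel r from the principal point sees the ray r / f radians off the axis. A picture is of the moment at which its call begins: read the wrist's pose just before it. calibration takes no time and is no camera call.
- hand_in(): hands the job in; it is judged then, once.
The state is a dict: "clock": time; "q": joint angles; "qd": joint speeds; "effort": joint torques, N m; "position": TCP position; "eef_rot": TCP orientation; "force": force on the tool from outside, world axes, zero at the start; "ft_torque": the same for the moment, N m; "width": finger opening in mm; "gripper_force": force on a finger pad.
Only numpy, scipy, OpenCV 4.12 (cv2) and the standard library are available. Lean on these libraries where they do the work, as an engineer would, in place of code of your own. Each camera call takes 0.05 s, during which the arm holds its last target. There are 200 camera calls.

## Task

One of the three places on the sloping display lectern is free. If it is the middle place, lift the dark grey fossil slab off its pile for it; if it is an end place, take the pale cream slab instead. Gently lay the slab, centred in the free place, straight, blue-dot end uppermost, flat on the slope with its lower edge right against the wooden ledge, let go, and then press down on its face with the closed fingertips with about 10 N for a second to bed it, leaving every other object where it is.

Things in the scene. Friction and masses are not known exactly. Their poses are not given: they have to be found in the camera images.
- pale_slab: pale cream rectangular stone slab of 105 x 60 mm, 22 mm thick, about 350 g, lying flat, alone on top of one of the two piles. Origin: centre of its underside; x along its length towards the end with the blue dot, y across its 60 mm width, z up out of its fossil face. For the left or right place.
- dark_slab: dark slate-grey rectangular stone slab of 105 x 60 mm, 22 mm thick, about 350 g, lying flat, alone on top of one of the two piles. Origin: centre of its underside; x along its length towards the end with the blue dot, y across its 60 mm width, z up out of its fossil face. For the middle place.
- pale_slab_top (a point): centre of the blue 12 mm dot on the face of the pale slab, 42 mm from its centre, 22 mm above its underside; this end goes uppermost.
- dark_slab_top (a point): the same dot on the dark slab.
- deck: dark green board, 400 mm wide, fixed, rising 30 degrees away from the robot, 145 mm long above its ledge. Origin: on its surface at mid width at the ledge's inner face; x up the slope, y along the ledge (left seen from the robot), z out of the surface. The wooden ledge fills x = -10 to 0 mm and stands 12 mm above the surface. White lines at y = +60 and -60 mm part the three places.
- bay_left (a point): left place: point on the deck's surface under the centre of a slab lying there correctly (52.5 mm up the slope from the ledge, y = +120 mm); axes as the deck's.
- bay_middle (a point): middle place, the same, y = 0.
- bay_right (a point): right place, the same, y = -120 mm.
- shown_a: red-brown stone slab of 105 x 60 x 22 mm already on show in one of the three places; leave it. Origin: centre of its underside, x up the slope.
- shown_b: a second red-brown slab like it, in another of the three places; leave it. The third place is free: only a thin blank paper card lies there, to be covered by the slab.
- pile_a: pile of two larger cream slabs, fixed, 130 x 122 mm, 50 mm high in all, carrying the pale or the dark slab. The upper of the two is about 122 x 105 mm. Origin: centre of its underside.
- pile_b: a second pile like it, carrying the other slab.
- brush: brush about 170 mm long lying in front of the lectern; leave it.
- chip_a: small cream stone slab, 75 x 55 x 16 mm, in front of the lectern; leave it.
- chip_b: small cream stone slab, 90 x 65 x 18 mm, left of the lectern; leave it.
- jar: closed jar, 60 mm across, 70 mm high; leave it.
- loupe: black magnifier stand, 40 mm across, 36 mm high; leave it.
- mug: blue mug, 80 mm across, 90 mm high; leave it.
There are look-alikes about, which are no part of the job. Leave any purple or yellow look-alike of the shown_b alone. What is shaped like the dark_slab but purple is not meant.

How it is judged (in metres and radians):
On the way, in this order (a step that is already met when the one before it is completed fails the run):
1. the slab that suits the free place (dark for the middle, pale for an end) is lifted at least 30 mm off its pile (((horizontal distance between any of shown_a, shown_b and bay_middle below 0.06 m and height (world z) of pale_slab above 0.08 m) or (not (horizontal distance between any of shown_a, shown_b and bay_middle below 0.06 m) and height (world z) of dark_slab above 0.08 m))), for 0.1 s.
2. that slab lies in the free place, dot end up, flat on the slope and against the ledge, and the fingers have let it go (((horizontal distance between any of shown_a, shown_b and bay_middle below 0.06 m and (((x of pale_slab in the frame of bay_left between -0.003 and 0.003 m and y of pale_slab in the frame of bay_left between -0.014 and 0.014 m and z of pale_slab in the frame of bay_left between -0.003 and 0.003 m and angle between the x axis of pale_slab and the x axis of deck, either way round below 0.1 rad and angle between the z axis of pale_slab and the z axis of deck, either way round below 0.06 rad and x of pale_slab_top in the frame of bay_left above 0.02 m) or (x of pale_slab in the frame of bay_right between -0.003 and 0.003 m and y of pale_slab in the frame of bay_right between -0.014 and 0.014 m and z of pale_slab in the frame of bay_right between -0.003 and 0.003 m and angle between the x axis of pale_slab and the x axis of deck, either way round below 0.1 rad and angle between the z axis of pale_slab and the z axis of deck, either way round below 0.06 rad and x of pale_slab_top in the frame of bay_right above 0.02 m)) and (linear speed of pale_slab below 0.02 m/s and contact force between the fingers and pale_slab below 0.1 N and distance of dark_slab from where it was at the start of the episode below 0.01 m))) or (not (horizontal distance between any of shown_a, shown_b and bay_middle below 0.06 m) and ((x of dark_slab in the frame of bay_middle between -0.003 and 0.003 m and y of dark_slab in the frame of bay_middle between -0.014 and 0.014 m and z of dark_slab in the frame of bay_middle between -0.003 and 0.003 m and angle between the x axis of dark_slab and the x axis of deck, either way round below 0.1 rad and angle between the z axis of dark_slab and the z axis of deck, either way round below 0.06 rad and x of dark_slab_top in the frame of bay_middle above 0.02 m) and (linear speed of dark_slab below 0.02 m/s and contact force between the fingers and dark_slab below 0.1 N and distance of pale_slab from where it was at the start of the episode below 0.01 m))))), for 0.2 s.
3. the fingers press the seated slab onto the deck with 4 to 30 N, steadily for 0.5 s (((horizontal distance between any of shown_a, shown_b and bay_middle below 0.06 m and (((x of pale_slab in the frame of bay_left between -0.003 and 0.003 m and y of pale_slab in the frame of bay_left between -0.014 and 0.014 m and z of pale_slab in the frame of bay_left between -0.003 and 0.003 m and angle between the x axis of pale_slab and the x axis of deck, either way round below 0.1 rad and angle between the z axis of pale_slab and the z axis of deck, either way round below 0.06 rad and x of pale_slab_top in the frame of bay_left above 0.02 m) or (x of pale_slab in the frame of bay_right between -0.003 and 0.003 m and y of pale_slab in the frame of bay_right between -0.014 and 0.014 m and z of pale_slab in the frame of bay_right between -0.003 and 0.003 m and angle between the x axis of pale_slab and the x axis of deck, either way round below 0.1 rad and angle between the z axis of pale_slab and the z axis of deck, either way round below 0.06 rad and x of pale_slab_top in the frame of bay_right above 0.02 m)) and (contact force between the fingers and pale_slab between 4 and 30 N and contact force between pale_slab and deck above 6 N))) or (not (horizontal distance between any of shown_a, shown_b and bay_middle below 0.06 m) and ((x of dark_slab in the frame of bay_middle between -0.003 and 0.003 m and y of dark_slab in the frame of bay_middle between -0.014 and 0.014 m and z of dark_slab in the frame of bay_middle between -0.003 and 0.003 m and angle between the x axis of dark_slab and the x axis of deck, either way round below 0.1 rad and angle between the z axis of dark_slab and the z axis of deck, either way round below 0.06 rad and x of dark_slab_top in the frame of bay_middle above 0.02 m) and (contact force between the fingers and dark_slab between 4 and 30 N and contact force between dark_slab and deck above 6 N))))), for 0.5 s.
At the end, for the whole second after the job is handed in: The slab that suits the free place lies at rest and untouched in it: within 3 mm of touching the ledge and the deck, within 14 mm of the middle of the place, straight to 0.1 rad, flat to 0.06 rad, dot end uppermost. The other of the two slabs has stayed on its pile (moved less than 10 mm) (((horizontal distance between any of shown_a, shown_b and bay_middle below 0.06 m and (((x of pale_slab in the frame of bay_left between -0.003 and 0.003 m and y of pale_slab in the frame of bay_left between -0.014 and 0.014 m and z of pale_slab in the frame of bay_left between -0.003 and 0.003 m and angle between the x axis of pale_slab and the x axis of deck, either way round below 0.1 rad and angle between the z axis of pale_slab and the z axis of deck, either way round below 0.06 rad and x of pale_slab_top in the frame of bay_left above 0.02 m) or (x of pale_slab in the frame of bay_right between -0.003 and 0.003 m and y of pale_slab in the frame of bay_right between -0.014 and 0.014 m and z of pale_slab in the frame of bay_right between -0.003 and 0.003 m and angle between the x axis of pale_slab and the x axis of deck, either way round below 0.1 rad and angle between the z axis of pale_slab and the z axis of deck, either way round below 0.06 rad and x of pale_slab_top in the frame of bay_right above 0.02 m)) and (linear speed of pale_slab below 0.02 m/s and contact force between the fingers and pale_slab below 0.1 N and distance of dark_slab from where it was at the start of the episode below 0.01 m))) or (not (horizontal distance between any of shown_a, shown_b and bay_middle below 0.06 m) and ((x of dark_slab in the frame of bay_middle between -0.003 and 0.003 m and y of dark_slab in the frame of bay_middle between -0.014 and 0.014 m and z of dark_slab in the frame of bay_middle between -0.003 and 0.003 m and angle between the x axis of dark_slab and the x axis of deck, either way round below 0.1 rad and angle between the z axis of dark_slab and the z axis of deck, either way round below 0.06 rad and x of dark_slab_top in the frame of bay_middle above 0.02 m) and (linear speed of dark_slab below 0.02 m/s and contact force between the fingers and dark_slab below 0.1 N and distance of pale_slab from where it was at the start of the episode below 0.01 m))))).
It fails at once if a slab is dropped or slammed onto the lectern (blow of more than 200 N) (contact force between any of pale_slab, dark_slab and deck above 200 N).
It fails at once if a bystander or a slab already on show is moved by more than 10 mm (distance of any of shown_a, shown_b, brush, chip_a, chip_b, jar, loupe, mug from where it was at the start of the episode above 0.01 m).
It also fails if it takes over 54 s, if anything falls off the work surface, if the arm or the gripper's body presses on something with over 40 N, if the wrist force passes 120 N, or if a joint passes its speed limit or range.

## Working session

There is one attempt and no reset: what is moved stays moved. The work goes in short steps, Python scripts to look and compute and a tool call to move; the robot and the scene stay as the last step left them, time stands still between calls to the robot, and variables do not carry over. Pictures are saved under pics/ and viewed, at most 11 in all, crops included, and the job is handed in when it is done.

Besides the shell and the picture viewer there is one more tool, called by a JSON object that holds its "method" and its "body", one argument or row to a line. drive_tool: Moves the arm, as the interface text tells. Its arguments: {"type":"object","properties":{"increments":{"type":"array"}},"required":["increments"]}

```bash
mkdir -p pics; python3 - <<'E'
from bench import *
import cv2,numpy as np
for n in ("scene","top"):
    im=read_camera(n); cv2.imwrite(f"pics/{n}.png",im[:,:,::-1])
    c=calibration(n); print(n,np.round(c["K"],1).tolist(),np.round(c["R"],4).tolist(),np.round(c["t"],1).tolist())
c=calibration("wrist");print({k:np.round(v,3).tolist() for k,v in c.items() if not isinstance(v,str)})
s=get_state();print(s)
E
```

```text
scene [[387.2, 0.0, 256.7], [0.0, 387.2, 195.2], [0.0, 0.0, 1.0]] [[0.221, 0.9752, 0.0123], [0.6968, -0.1491, -0.7016], [-0.6824, 0.1637, -0.7125]] [-154.9, -271.1, 1594.7]
top [[446.8, 0.0, 253.2], [0.0, 446.8, 198.0], [0.0, 0.0, 1.0]] [[-0.0065, -0.9999, -0.0104], [-0.9954, 0.0075, -0.0952], [0.0953, 0.0098, -0.9954]] [69.8, 486.8, 1551.4]
{'K': [[297.319, 0.0, 254.354], [0.0, 297.319, 191.019], [0.0, 0.0, 1.0]], 'hand_eye': [[0.0, -0.968, -0.249, 66.417], [1.0, 0.0, 0.0, 1.011], [0.0, -0.249, 0.968, -162.301], [0.0, 0.0, 0.0, 1.0]]}
{'clock': 0.1, 'q': array([-1.28223454,  0.33382066,  0.03991286,  1.46620146, -0.01336309,
        1.34329634, -0.05848953]), 'qd': array([-2.89005468e-04, -1.65703550e-03, -3.07203657e-05, -2.88509928e-03,
       -1.06329937e-03,  1.64175673e-03,  9.84830184e-04]), 'effort': array([ 5.04630734e-03, -6.57813478e+01,  1.34116620e+00, -4.04708540e+01,
       -5.94221475e-02,  4.10649937e-02,  1.03492664e-04]), 'position': array([245.67286057, 601.31889827, 221.75232093]), 'eef_rot': array([-6.86653714e-05,  1.92685346e-01,  9.81260324e-01, -7.27046043e-04]), 'force': array([ 0.53499991, -0.36267609,  0.16160306]), 'ft_torque': array([0.02678916, 0.00070444, 0.0005372 ]), 'gripper_force': 0.0, 'width': 87.28654661457382}
```

View pics/scene.png

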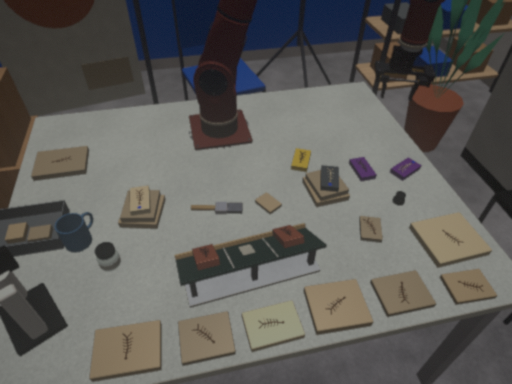

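View pics/top.png

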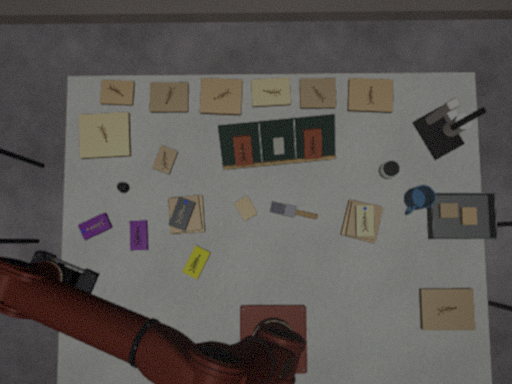

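Free place: the middle one. The blank card is at top (279,146), and red-brown slabs are in both end places at (243,150) and (313,143). So I need the dark slab.

Candidates in the top view:
- dark grey slab on a pile (182,213): the choice by description
- purple (95,226) and (139,235): look-alikes
- yellow (197,262): look-alike
- pale slab (365,221): not wanted

Next is a close crop of the choice and the lectern.

```bash
python3 - <<'E'
import cv2,numpy as np
im=cv2.imread("pics/top.png")
a=cv2.resize(im[185:245,155:215],None,fx=8,fy=8,interpolation=cv2.INTER_CUBIC)
b=cv2.resize(im[105:175,212:342],(780,420),interpolation=cv2.INTER_CUBIC)
a=cv2.convertScaleAbs(a,alpha=1.8); b=cv2.convertScaleAbs(b,alpha=1.8)
cv2.imwrite("pics/ca.png",a);cv2.imwrite("pics/cb.png",b)
E
```

```text
(no output)
```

View pics/ca.png

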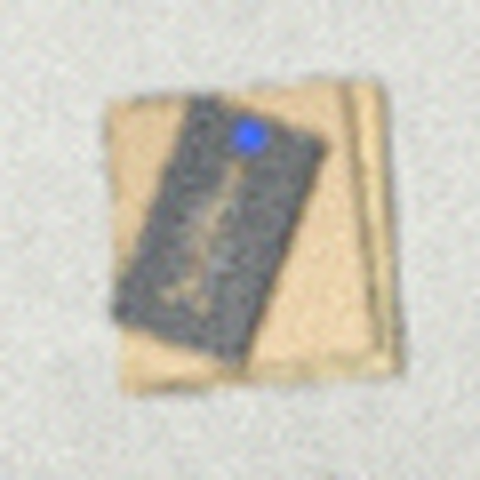

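View pics/cb.png

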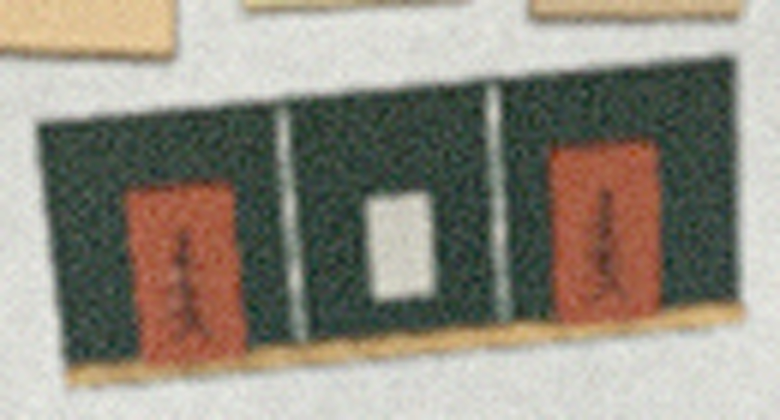

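Top crops: the dark slab's corners are at crop (195,98), (325,150), (240,368), (115,318), and its blue dot at (250,135) is at the far end. The deck's middle place is empty apart from the card. The deck's top edge runs (38,123) to (735,57), and the ledge's inner top edge runs (66,368) to (742,303).

```bash
cat > h.py <<'E'
import numpy as np,cv2
from bench import *
from scipy.spatial.transform import Rotation as Ro
from scipy.optimize import least_squares
def ray(cam,px,st=None):
    c=calibration(cam);K=c["K"];u=(np.array(px,float)-[K[0][2],K[1][2]])/K[0][0]
    if cam=="wrist":
        T=np.array(c["hand_eye"]);r=np.linalg.norm(u);d=np.r_[u/r*np.sin(r),np.cos(r)]
        R,p=pose(st);return R.as_matrix()@T[:3,3]+p, R.as_matrix()@T[:3,:3]@d
    R=np.array(c["R"]);return -R.T@np.array(c["t"]),R.T@np.r_[u,1]
def pose(s): return Ro.from_quat(np.array(s["eef_rot"])[[1,2,3,0]]),np.array(s["position"])
def proj(cam,X,st=None):
    c=calibration(cam);K=np.array(c["K"]);X=np.atleast_2d(X)
    if cam=="wrist":
        R,p=pose(st);T=np.array(c["hand_eye"]);Y=(R.inv().apply(X-p)-T[:3,3])@T[:3,:3]
        th=np.arctan2(np.hypot(Y[:,0],Y[:,1]),Y[:,2]);ph=np.arctan2(Y[:,1],Y[:,0])
        return K[0,0]*th[:,None]*np.c_[np.cos(ph),np.sin(ph)]+K[:2,2]
    Y=X@np.array(c["R"]).T+c["t"];return (Y/Y[:,2:]@K.T)[:,:2]
def onz(cam,px,z,st=None):
    o,d=ray(cam,px,st);return o+d*(z-o[2])/d[2]
def deckpts(v,P):  # v=x,y,z,yaw
    return Ro.from_euler("ZY",[v[3],-np.pi/6]).apply(P)+v[:3]
def plan(R1,p1,st=None):
    """total shift in current tool axes / 25mm and rotvec / 6deg (in the tool frame)"""
    R,p=pose(st or get_state());print("shift/25",np.round(R.inv().apply(np.array(p1)-p)/25,2),"turn/6deg",np.round(np.degrees((R.inv()*R1).as_rotvec())/6,2))
def down(yaw,tilt=0): # tool x = -(cos yaw, sin yaw); tilt>0: tips point outwards
    return Ro.from_euler("ZY",[yaw,-tilt])*Ro.from_matrix(np.diag([-1.,1,-1]))
E
python3 - <<'E'
from h import *
ca=lambda x,y:(x/8+155-.44,y/8+185-.44)
cb=lambda x,y:(x/6+212-.42,y/6+105-.42)
C=np.array([onz("top",ca(*q),72) for q in [(195,98),(325,150),(240,368),(115,318)]])
print(C.round(1),C.mean(0),onz("top",ca(250,135),72))
d=C[0]+C[1]-C[2]-C[3];print("yaw",np.arctan2(d[1],d[0]),[np.linalg.norm(C[i]-C[i-1]) for i in range(4)])
px=np.array([cb(*q) for q in [(38,123),(735,57),(283,105),(492,83),(66,368),(742,303)]])
P=np.array([(145,200,0),(145,-200,0),(145,60,0),(145,-60,0),(0,200,12),(0,-200,12)],float)
for z in (None,5,15,25):
    f=lambda v:np.r_[(proj("top",deckpts(v,P))-px).ravel(), 0 if z is None else (v[2]-z)*5]
    r=least_squares(f,[600,0,20,0]);print(r.x.round(3),r.cost, r.fun.round(1))
    print(deckpts(r.x,[(52.5,0,0)]).round(1))
    print("scene",proj("scene",deckpts(r.x,[(145,200,0),(145,-200,0),(0,200,12),(0,-200,12)])).round(0).tolist())
s=get_state();R,p=pose(s)
yaw=np.arctan2(d[1],d[0]);plan(down(yaw),np.r_[C.mean(0)[:2],222],s)
E
```

```text
[[488.6 320.1  72. ]
 [465.9 264.2  72. ]
 [373.2 299.9  72. ]
 [394.8 353.3  72. ]] [430.62807566 309.37202086  72.        ] [472.54511061 296.38454659  72.        ]
yaw -0.3536160760881545 [np.float64(99.51875928115608), np.float64(60.28810702743819), np.float64(99.26253407553673), np.float64(57.639681954599375)]
[ 6.24711e+02 -2.54000e+01  1.76730e+01  8.80000e-02] 0.37445068068084403 [ 0.1  0.3 -0.   0.2 -0.1 -0.6 -0.1 -0.3  0.2  0.2 -0.   0.3  0. ]
[[670.  -21.4  43.9]]
scene [[325.0, 249.0], [180.0, 288.0], [305.0, 228.0], [175.0, 261.0]]
[ 6.2779e+02 -2.5970e+01  5.0030e+00  8.8000e-02] 0.916055730634089 [ 0.6  0.3 -0.5  0.3  0.  -0.5 -0.3 -0.1  0.6 -0.1 -0.5  0.1  0. ]
[[673.1 -22.   31.3]]
scene [[325.0, 253.0], [181.0, 291.0], [304.0, 232.0], [175.0, 264.0]]
[ 6.25361e+02 -2.55200e+01  1.50010e+01  8.80000e-02] 0.3988556129223244 [ 0.2  0.3 -0.1  0.2 -0.1 -0.6 -0.2 -0.2  0.3  0.1 -0.1  0.2  0. ]
[[670.7 -21.5  41.3]]
scene [[325.0, 250.0], [180.0, 289.0], [304.0, 229.0], [175.0, 261.0]]
[ 6.22931e+02 -2.50700e+01  2.49980e+01  8.80000e-02] 0.5603111103598634 [-0.2  0.2  0.3  0.1 -0.2 -0.7 -0.1 -0.3 -0.1  0.3  0.3  0.4 -0. ]
[[668.2 -21.1  51.2]]
scene [[326.0, 247.0], [180.0, 286.0], [305.0, 226.0], [175.0, 259.0]]
shift/25 [-11.26  -8.01   0.  ] turn/6deg [-0.01  0.   -0.33]
```

{"method": "drive_tool", "body": {
  "increments": [
    {"dx": -0.8,"dy": -0.57,"rz": -0.33},
    {"dx": -0.8,"dy": -0.57},
    {"dx": -0.8,"dy": -0.57},
    {"dx": -0.8,"dy": -0.57},
    {"dx": -0.8,"dy": -0.57},
    {"dx": -0.8,"dy": -0.57},
    {"dx": -0.8,"dy": -0.57},
    {"dx": -0.8,"dy": -0.57},
    {"dx": -0.8,"dy": -0.57},
    {"dx": -0.8,"dy": -0.57},
    {"dx": -0.8,"dy": -0.57},
    {"dx": -0.8,"dy": -0.57},
    {"dx": -0.8,"dy": -0.57},
    {"dx": -0.8,"dy": -0.57},
    {"grip": 87},
    {"grip": 87}
  ]
}}

```text
invalid input at $.increments[0]: expected keys rx, ry, rz, dx, dy, dz, grip
```

```bash
python3 - <<'E'
from h import *
s=get_state();im=read_camera("wrist");cv2.imwrite("pics/w1.png",im[:,:,::-1])
big=cv2.convertScaleAbs(cv2.resize(im[:,:,::-1],(800,600),interpolation=cv2.INTER_CUBIC),alpha=1.6);cv2.imwrite("pics/w1b.png",big)
import json;json.dump({k:np.array(v).tolist() for k,v in s.items()},open("s1.json","w"));print(s["position"],s["clock"])
plan(down(-.3536),[430.6,309.4,180],s)
c=Ro.from_euler("z",-.3536).apply([(52.5,30,0),(52.5,-30,0),(-52.5,-30,0),(-52.5,30,0),(42,0,0)])+[430.6,309.4,72]
print(proj("wrist",c,s)*800/512)
E
```

```text
[245.67286057 601.31889827 221.75232093] 0.1
shift/25 [-11.26  -8.01   1.68] turn/6deg [-0.01  0.   -0.33]
[[236.63781957 591.46998965]
 [186.45008354 584.22787544]
 [157.61483346 513.73785956]
 [211.99144671 520.53793793]
 [208.42901513 581.88696157]]
```

View pics/w1b.png

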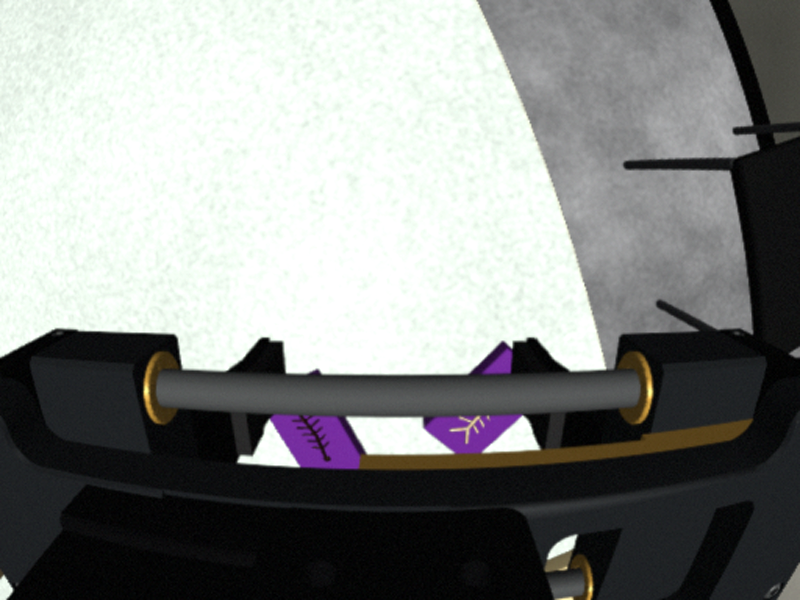

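The call was refused because every row needs all seven keys, so the arm has not moved. This wrist view, from the start pose, shows only two purple look-alikes at (320,430) and (470,430).

{"method": "drive_tool", "body": {
  "increments": [
    {"dx": -0.8,"dy": -0.57,"dz": 0,"rx": 0,"ry": 0,"rz": 0,"grip": 87},
    {"dx": -0.8,"dy": -0.57,"dz": 0,"rx": 0,"ry": 0,"rz": 0,"grip": 87},
    {"dx": -0.8,"dy": -0.57,"dz": 0,"rx": 0,"ry": 0,"rz": 0,"grip": 87},
    {"dx": -0.8,"dy": -0.57,"dz": 0,"rx": 0,"ry": 0,"rz": 0,"grip": 87},
    {"dx": -0.8,"dy": -0.57,"dz": 0,"rx": 0,"ry": 0,"rz": 0,"grip": 87},
    {"dx": -0.8,"dy": -0.57,"dz": 0,"rx": 0,"ry": 0,"rz": 0,"grip": 87},
    {"dx": -0.8,"dy": -0.57,"dz": 0,"rx": 0,"ry": 0,"rz": 0,"grip": 87},
    {"dx": -0.8,"dy": -0.57,"dz": 0,"rx": 0,"ry": 0,"rz": 0,"grip": 87},
    {"dx": -0.8,"dy": -0.57,"dz": 0,"rx": 0,"ry": 0,"rz": 0,"grip": 87},
    {"dx": -0.8,"dy": -0.57,"dz": 0,"rx": 0,"ry": 0,"rz": 0,"grip": 87},
    {"dx": -0.8,"dy": -0.57,"dz": 0,"rx": 0,"ry": 0,"rz": 0,"grip": 87},
    {"dx": -0.8,"dy": -0.57,"dz": 0.5,"rx": 0,"ry": 0,"rz": 0,"grip": 87},
    {"dx": -0.8,"dy": -0.57,"dz": 0.5,"rx": 0,"ry": 0,"rz": 0,"grip": 87},
    {"dx": -0.8,"dy": -0.6,"dz": 0.5,"rx": 0,"ry": 0,"rz": 0,"grip": 87},
    {"dx": 0,"dy": 0,"dz": 0.5,"rx": 0,"ry": 0,"rz": -0.33,"grip": 87},
    {"dx": 0,"dy": 0,"dz": 0.5,"rx": 0,"ry": 0,"rz": 0,"grip": 87},
    {"dx": 0,"dy": 0,"dz": 0.5,"rx": 0,"ry": 0,"rz": 0,"grip": 87},
    {"dx": 0,"dy": 0,"dz": 0,"rx": 0,"ry": 0,"rz": 0,"grip": 87}
  ]
}}

```text
clock: 2.4
position: [428.3, 310.6, 146.4]
eef_rot: [-0.001, 0.175, 0.985, -0.001]
force: [0.7, 0.8, -0.3]
width: 87.0
gripper_force: 0.0
```

```bash
python3 - <<'E'
from h import *
s=get_state();im=read_camera("wrist")
big=cv2.convertScaleAbs(cv2.resize(im[:,:,::-1],(800,600),interpolation=cv2.INTER_CUBIC),alpha=1.2);cv2.imwrite("pics/w2b.png",big)
print(s["position"],s["clock"],s["force"],s["width"])
plan(down(-.3536),[430.6,309.4,53],s)
c=Ro.from_euler("z",-.3536).apply([(52.5,30,0),(52.5,-30,0),(-52.5,-30,0),(-52.5,30,0),(42,0,0)])+[430.6,309.4,72]
print((proj("wrist",c,s)*800/512).round())
E
```

```text
[428.33986221 310.58325787 146.39077402] 2.4 [ 0.71082347  0.76660349 -0.30328328] 87.00970022250515
shift/25 [-0.1  -0.01  3.74] turn/6deg [-0.02 -0.01  0.01]
[[448. 401.]
 [343. 401.]
 [337. 214.]
 [454. 214.]
 [395. 385.]]
```

View pics/w2b.png

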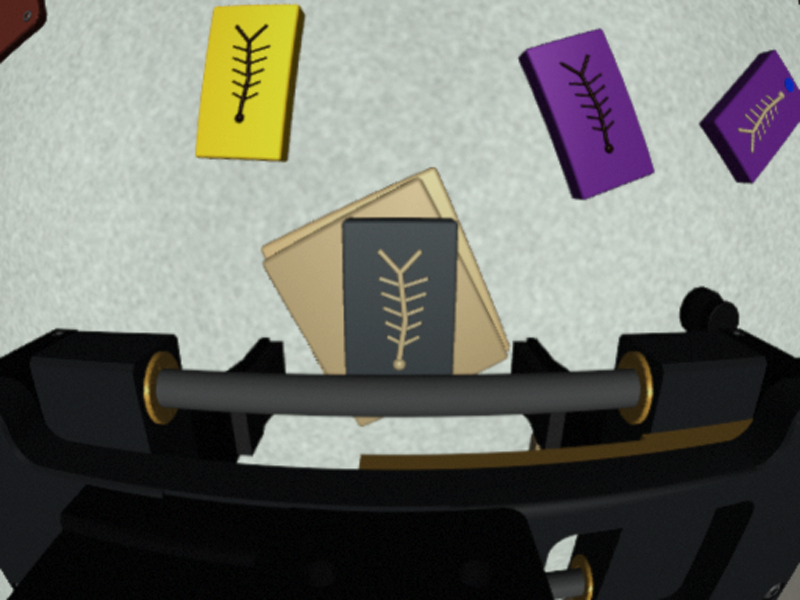

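The wrist view confirms the dark slab on its pile between the open fingers: edges at columns 343 and 457, near edge at row 218. It is straight with the tool and about 2 mm off the prediction. Going down to grip, then lifting.

{"method": "drive_tool", "body": {
  "increments": [
    {"dx": -0.16,"dy": 0.08,"dz": 0.6,"rx": 0,"ry": 0,"rz": 0,"grip": 87},
    {"dx": 0,"dy": 0,"dz": 0.8,"rx": 0,"ry": 0,"rz": 0,"grip": 87},
    {"dx": 0,"dy": 0,"dz": 0.8,"rx": 0,"ry": 0,"rz": 0,"grip": 87},
    {"dx": 0,"dy": 0,"dz": 0.6,"rx": 0,"ry": 0,"rz": 0,"grip": 87},
    {"dx": 0,"dy": 0,"dz": 0.5,"rx": 0,"ry": 0,"rz": 0,"grip": 87},
    {"dx": 0,"dy": 0,"dz": 0.36,"rx": 0,"ry": 0,"rz": 0,"grip": 87},
    {"dx": 0,"dy": 0,"dz": 0,"rx": 0,"ry": 0,"rz": 0,"grip": 87},
    {"dx": 0,"dy": 0,"dz": 0,"rx": 0,"ry": 0,"rz": 0,"grip": 87}
  ]
}}

```text
clock: 3.45
position: [434.0, 311.1, 56.5]
eef_rot: [0.0, 0.176, 0.984, 0.0]
force: [0.4, 1.2, -0.6]
width: 86.6
gripper_force: 0.0
```

{"method": "drive_tool", "body": {
  "increments": [
    {"dx": 0,"dy": 0,"dz": 0,"rx": 0,"ry": 0,"rz": 0,"grip": 50},
    {"dx": 0,"dy": 0,"dz": 0,"rx": 0,"ry": 0,"rz": 0,"grip": 40},
    {"dx": 0,"dy": 0,"dz": 0,"rx": 0,"ry": 0,"rz": 0,"grip": 40},
    {"dx": 0,"dy": 0,"dz": 0,"rx": 0,"ry": 0,"rz": 0,"grip": 40},
    {"dx": 0,"dy": 0,"dz": 0,"rx": 0,"ry": 0,"rz": 0,"grip": 40},
    {"dx": 0,"dy": 0,"dz": 0,"rx": 0,"ry": 0,"rz": 0,"grip": 40}
  ]
}}

```text
clock: 4.2
position: [433.7, 310.8, 56.2]
eef_rot: [-0.0, 0.176, 0.984, -0.0]
force: [-1.6, -2.2, 4.0]
width: 59.6
gripper_force: 30.0
```

{"method": "drive_tool", "body": {
  "increments": [
    {"dx": 0,"dy": 0,"dz": -0.2,"rx": 0,"ry": 0,"rz": 0,"grip": 40},
    {"dx": 0,"dy": 0,"dz": -0.4,"rx": 0,"ry": 0,"rz": 0,"grip": 40},
    {"dx": 0,"dy": 0,"dz": -0.6,"rx": 0,"ry": 0,"rz": 0,"grip": 40},
    {"dx": 0,"dy": 0,"dz": -0.8,"rx": 0,"ry": 0,"rz": 0,"grip": 40},
    {"dx": 0,"dy": 0,"dz": -0.8,"rx": 0,"ry": 0,"rz": 0,"grip": 40},
    {"dx": 0,"dy": 0,"dz": -0.8,"rx": 0,"ry": 0,"rz": 0,"grip": 40},
    {"dx": 0,"dy": 0,"dz": -0.8,"rx": 0,"ry": 0,"rz": 0,"grip": 40},
    {"dx": 0,"dy": 0,"dz": -0.6,"rx": 0,"ry": 0,"rz": 0,"grip": 40},
    {"dx": 0,"dy": 0,"dz": -0.2,"rx": 0,"ry": 0,"rz": 0,"grip": 40},
    {"dx": 0,"dy": 0,"dz": 0,"rx": 0,"ry": 0,"rz": 0,"grip": 40}
  ]
}}

```text
clock: 5.45
position: [433.7, 310.9, 186.0]
eef_rot: [0.0, 0.176, 0.984, 0.0]
force: [-0.5, -0.0, -3.5]
width: 59.9
gripper_force: 30.0
```

```bash
python3 - <<'E'
from h import *
s=get_state();print(s["width"],s["force"],s["position"])
v=[625.0,-25.4,16,.088]
n=deckpts([0,0,0,.088],[(0,0,1)])[0]
plan(down(.088,0),deckpts(v,[(62,0,90)])[0],s)
print(deckpts(v,[(62,0,90)]),n)
R,p=pose(s); print((R.inv()*down(.088)).as_rotvec(),(down(.088).inv()*down(.088,np.pi/6)).as_rotvec(), down(.088,np.pi/6).apply([0,0,1]))
E
```

```text
59.88298395188524 [-5.08289121e-01 -2.48070452e-03 -3.46374791e+00] [433.67776807 310.91746308 186.04824039]
shift/25 [-12.15  -9.83   2.44] turn/6deg [ 0.    0.   -4.21]
[[633.65993523 -24.63595242 124.94228634]] [-0.49806525 -0.04394323  0.8660254 ]
[ 4.02327419e-05  1.57349909e-05 -4.41226266e-01] [ 0.         -0.52359878  0.        ] [ 0.49806525  0.04394323 -0.8660254 ]
```

{"method": "drive_tool", "body": {
  "increments": [
    {"dx": -0.4,"dy": -0.32,"dz": 0,"rx": 0,"ry": 0,"rz": 0,"grip": 40},
    {"dx": -0.74,"dy": -0.6,"dz": 0,"rx": 0,"ry": 0,"rz": 0,"grip": 40},
    {"dx": -0.74,"dy": -0.6,"dz": 0,"rx": 0,"ry": 0,"rz": 0,"grip": 40},
    {"dx": -0.74,"dy": -0.6,"dz": 0,"rx": 0,"ry": 0,"rz": 0,"grip": 40},
    {"dx": -0.74,"dy": -0.6,"dz": 0,"rx": 0,"ry": 0,"rz": 0,"grip": 40},
    {"dx": -0.74,"dy": -0.6,"dz": 0,"rx": 0,"ry": 0,"rz": 0,"grip": 40},
    {"dx": -0.74,"dy": -0.6,"dz": 0,"rx": 0,"ry": 0,"rz": 0,"grip": 40},
    {"dx": -0.74,"dy": -0.6,"dz": 0,"rx": 0,"ry": 0,"rz": 0,"grip": 40},
    {"dx": -0.74,"dy": -0.6,"dz": 0,"rx": 0,"ry": 0,"rz": 0,"grip": 40},
    {"dx": -0.74,"dy": -0.6,"dz": 0,"rx": 0,"ry": 0,"rz": 0,"grip": 40},
    {"dx": -0.74,"dy": -0.6,"dz": 0,"rx": 0,"ry": 0,"rz": 0,"grip": 40},
    {"dx": -0.74,"dy": -0.6,"dz": 0,"rx": 0,"ry": 0,"rz": 0,"grip": 40},
    {"dx": -0.74,"dy": -0.6,"dz": 0,"rx": 0,"ry": 0,"rz": 0,"grip": 40},
    {"dx": -0.74,"dy": -0.6,"dz": 0,"rx": 0,"ry": 0,"rz": 0,"grip": 40},
    {"dx": -0.74,"dy": -0.6,"dz": 0,"rx": 0,"ry": 0,"rz": 0,"grip": 40},
    {"dx": -0.74,"dy": -0.6,"dz": 0,"rx": 0,"ry": 0,"rz": 0,"grip": 40},
    {"dx": -0.74,"dy": -0.6,"dz": 0,"rx": 0,"ry": 0,"rz": 0,"grip": 40},
    {"dx": 0,"dy": 0,"dz": 0,"rx": 0,"ry": 0,"rz": 0,"grip": 40}
  ]
}}

```text
clock: 7.7
position: [634.9, -31.2, 185.2]
eef_rot: [-0.0, 0.178, 0.984, -0.001]
force: [0.0, -0.2, -3.3]
width: 59.6
gripper_force: 30.0
```

{"method": "drive_tool", "body": {
  "increments": [
    {"dx": 0,"dy": 0,"dz": 0,"rx": 0,"ry": 0,"rz": -0.7,"grip": 40},
    {"dx": 0,"dy": 0,"dz": 0,"rx": 0,"ry": 0,"rz": -0.7,"grip": 40},
    {"dx": 0,"dy": 0,"dz": 0,"rx": 0,"ry": 0,"rz": -0.7,"grip": 40},
    {"dx": 0,"dy": 0,"dz": 0,"rx": 0,"ry": 0,"rz": -0.7,"grip": 40},
    {"dx": 0,"dy": 0,"dz": 0,"rx": 0,"ry": 0,"rz": -0.7,"grip": 40},
    {"dx": 0,"dy": 0,"dz": 0,"rx": 0,"ry": 0,"rz": -0.7,"grip": 40},
    {"dx": 0,"dy": 0,"dz": 0,"rx": 0,"ry": -0.5,"rz": 0,"grip": 40},
    {"dx": 0,"dy": 0,"dz": 0,"rx": 0,"ry": -0.5,"rz": 0,"grip": 40},
    {"dx": 0,"dy": 0,"dz": 0,"rx": 0,"ry": -0.5,"rz": 0,"grip": 40},
    {"dx": 0,"dy": 0,"dz": 0,"rx": 0,"ry": -0.5,"rz": 0,"grip": 40},
    {"dx": 0,"dy": 0,"dz": 0,"rx": 0,"ry": -0.5,"rz": 0,"grip": 40},
    {"dx": 0,"dy": 0,"dz": 0,"rx": 0,"ry": -0.5,"rz": 0,"grip": 40},
    {"dx": 0,"dy": 0,"dz": 0,"rx": 0,"ry": -0.5,"rz": 0,"grip": 40},
    {"dx": 0,"dy": 0,"dz": 0,"rx": 0,"ry": -0.5,"rz": 0,"grip": 40},
    {"dx": 0,"dy": 0,"dz": 0,"rx": 0,"ry": -0.5,"rz": 0,"grip": 40},
    {"dx": 0,"dy": 0,"dz": 0,"rx": 0,"ry": -0.5,"rz": 0,"grip": 40},
    {"dx": 0,"dy": 0,"dz": 0,"rx": 0,"ry": 0,"rz": 0,"grip": 40},
    {"dx": 0,"dy": 0,"dz": 0,"rx": 0,"ry": 0,"rz": 0,"grip": 40}
  ]
}}

```text
clock: 9.95
position: [634.9, -27.5, 186.1]
eef_rot: [0.258, -0.042, 0.965, 0.011]
force: [-0.9, 0.1, -2.3]
width: 59.6
gripper_force: 30.0
```

```bash
python3 - <<'E'
from h import *
s=get_state();im=read_camera("wrist")
print(s["width"],s["force"],s["position"],s["clock"])
v=[625.0,-25.4,16,.088]
D=down(.088,np.pi/6);R,p=pose(s);print("in deck frame",Ro.from_euler("ZY",[v[3],-np.pi/6]).inv().apply(p-v[:3]))
plan(D,deckpts(v,[(62,0,40)])[0],s)
P=[(0,200,12),(0,-200,12),(0,60,12),(0,-60,12),(0,90,12),(0,-90,12),(145,200,0),(145,-200,0),(105,90,22),(105,-90,22)]
print((proj("wrist",deckpts(v,P),s)*800/512).round().tolist())
big=cv2.convertScaleAbs(cv2.resize(im[:,:,::-1],(800,600),interpolation=cv2.INTER_CUBIC),alpha=1.2);cv2.imwrite("pics/w3b.png",big)
np.save("s3.npy",s,allow_pickle=True)
E
```

```text
59.6263731881274 [-0.90652686  0.0880932  -2.3309667 ] [634.92799936 -27.4612141  186.06209632] 9.95
in deck frame [ 93.43879528  -2.925775   142.42388057]
shift/25 [1.25 0.12 4.1 ] turn/6deg [-0.01 -0.01 -0.01]
[[683.0, 159.0], [117.0, 158.0], [497.0, 141.0], [306.0, 141.0], [542.0, 144.0], [260.0, 143.0], [657.0, 348.0], [144.0, 348.0], [540.0, 306.0], [263.0, 307.0]]
```

View pics/w3b.png

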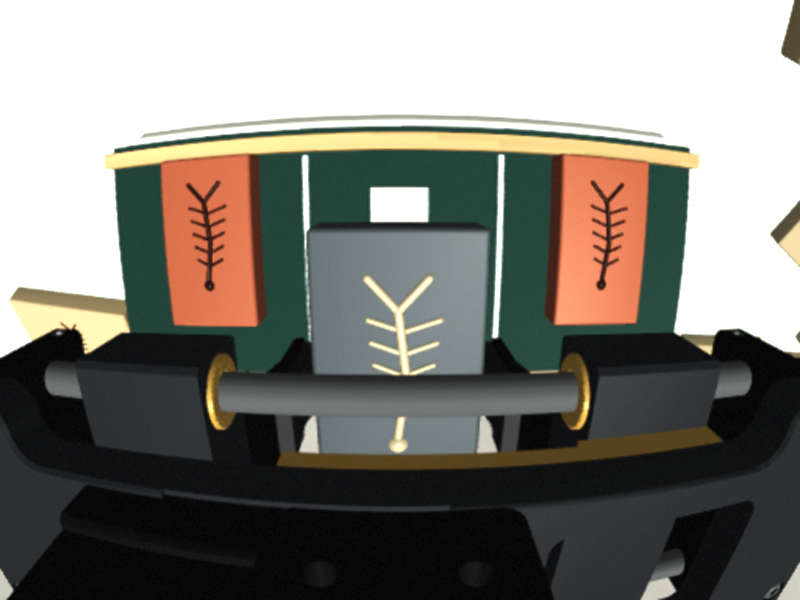

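The wrist view shows the slab held straight between the fingers above the middle place. The dividing lines meet the ledge at (305,156) and (501,156), the ledge's inner ends are at (106,166) and (697,166), and the card is at (399,204). I'll refit the deck pose with these points.

```bash
python3 - <<'E'
from h import *
s=np.load("s3.npy",allow_pickle=True).item()
cb=lambda x,y:(x/6+212-.42,y/6+105-.42)
px=np.array([cb(*q) for q in [(38,123),(735,57),(283,105),(492,83),(66,368),(742,303)]])
P=np.array([(145,200,0),(145,-200,0),(145,60,0),(145,-60,0),(0,200,12),(0,-200,12)],float)
pw=np.array([(501,156),(305,156),(697,166),(106,166)])*.64
Pw=np.array([(0,60,0),(0,-60,0),(0,200,12),(0,-200,12)],float)
for w in (1,.3,0):
    f=lambda v:np.r_[(proj("top",deckpts(v,P))-px).ravel()*w,(proj("wrist",deckpts(v,Pw),s)-pw).ravel()]
    r=least_squares(f,[625,-25,16,.088],x_scale=[10,10,10,.1]);v=r.x;print(v.round(3),r.fun.round(1))
    R,p=pose(s);F=Ro.from_euler("ZY",[v[3],-np.pi/6]);print("tcp in deck",F.inv().apply(p-v[:3]).round(1))
    # slab near upper edge seen at row 232 (cols 310,488): x in deck at height h of face
    for q in [(310,232),(488,232)]:
        o,d=ray("wrist",np.array(q)*.64,s);o=F.inv().apply(o-v[:3]);d=F.inv().apply(d);t=F.inv().apply(p-v[:3])
        print("rel tcp",(o+d*(t[2]+16-o[2])/d[2]-t).round(1))
E
```

```text
[ 6.23254e+02 -2.46450e+01  3.41160e+01  8.90000e-02] [-0.6 -0.5  0.5 -0.8 -0.4 -1.5 -0.  -1.2 -0.4 -0.1  0.6 -0.3 -0.6 -2.4
  0.6 -2.5  0.2  2.  -0.2  1.9]
tcp in deck [ 85.8  -3.8 125.9]
rel tcp [-50.7 -27.4  16. ]
rel tcp [-50.6  29.1  16. ]
[ 6.23656e+02 -2.46260e+01  3.40070e+01  8.90000e-02] [-0.2 -0.2  0.2 -0.3 -0.1 -0.5 -0.  -0.4 -0.1 -0.1  0.2 -0.1 -0.7 -2.1
  0.7 -2.2  0.   2.3 -0.   2.2]
tcp in deck [ 85.5  -3.8 126.2]
rel tcp [-50.7 -27.4  16. ]
rel tcp [-50.6  29.1  16. ]
[ 6.23704e+02 -2.46230e+01  3.39910e+01  8.90000e-02] [-0.  -0.   0.  -0.  -0.  -0.  -0.  -0.  -0.  -0.   0.  -0.  -0.7 -2.1
  0.7 -2.1  0.   2.3  0.   2.3]
tcp in deck [ 85.5  -3.8 126.2]
rel tcp [-50.7 -27.4  16. ]
rel tcp [-50.6  29.1  16. ]
```

{"method": "drive_tool", "body": {
  "increments": [
    {"dx": 0,"dy": 0.12,"dz": 0.4,"rx": 0,"ry": 0,"rz": 0,"grip": 40},
    {"dx": 0.2,"dy": 0,"dz": 0.5,"rx": 0,"ry": 0,"rz": 0,"grip": 40},
    {"dx": 0.2,"dy": 0,"dz": 0.6,"rx": 0,"ry": 0,"rz": 0,"grip": 40},
    {"dx": 0.2,"dy": 0,"dz": 0.6,"rx": 0,"ry": 0,"rz": 0,"grip": 40},
    {"dx": 0,"dy": 0,"dz": 0.6,"rx": 0,"ry": 0,"rz": 0,"grip": 40},
    {"dx": 0,"dy": 0,"dz": 0.5,"rx": 0,"ry": 0,"rz": 0,"grip": 40},
    {"dx": 0,"dy": 0,"dz": 0.3,"rx": 0,"ry": 0,"rz": 0,"grip": 40},
    {"dx": 0,"dy": 0,"dz": 0,"rx": 0,"ry": 0,"rz": 0,"grip": 40},
    {"dx": 0,"dy": 0,"dz": 0,"rx": 0,"ry": 0,"rz": 0,"grip": 40}
  ]
}}

```text
clock: 11.12
position: [665.6, -22.1, 103.2]
eef_rot: [0.259, -0.042, 0.965, 0.011]
force: [0.8, 0.0, -2.6]
width: 60.0
gripper_force: 30.0
```

```bash
python3 - <<'E'
from h import *
s=get_state();im=read_camera("wrist")
print(s["width"],s["force"],s["position"],s["clock"])
big=cv2.convertScaleAbs(cv2.resize(im[:,:,::-1],(800,600),interpolation=cv2.INTER_CUBIC),alpha=1.2);cv2.imwrite("pics/w4b.png",big)
for v in ([624.5,-25.2,20,.088],[623.3,-24.6,34.1,.089]):
    print(Ro.from_euler("ZY",[v[3],-np.pi/6]).inv().apply(s["position"]-v[:3]))
    print((proj("wrist",deckpts(v,[(0,60,0),(0,-60,0),(0,200,12),(0,-200,12),(145,60,0),(145,-60,0)]),s)*800/512).round().tolist())
np.save("s4.npy",s,allow_pickle=True)
E
```

```text
60.012146217882645 [ 0.77605171  0.00278087 -2.61437997] [665.56346301 -22.13620935 103.21180477] 11.125
[77.26348825 -0.55698731 51.47662003]
[[527.0, 161.0], [268.0, 161.0], [766.0, 186.0], [30.0, 187.0], [509.0, 440.0], [288.0, 440.0]]
[71.20192065 -1.30244519 38.69499012]
[[537.0, 173.0], [262.0, 174.0], [782.0, 199.0], [16.0, 200.0], [514.0, 462.0], [285.0, 462.0]]
```

View pics/w4b.png

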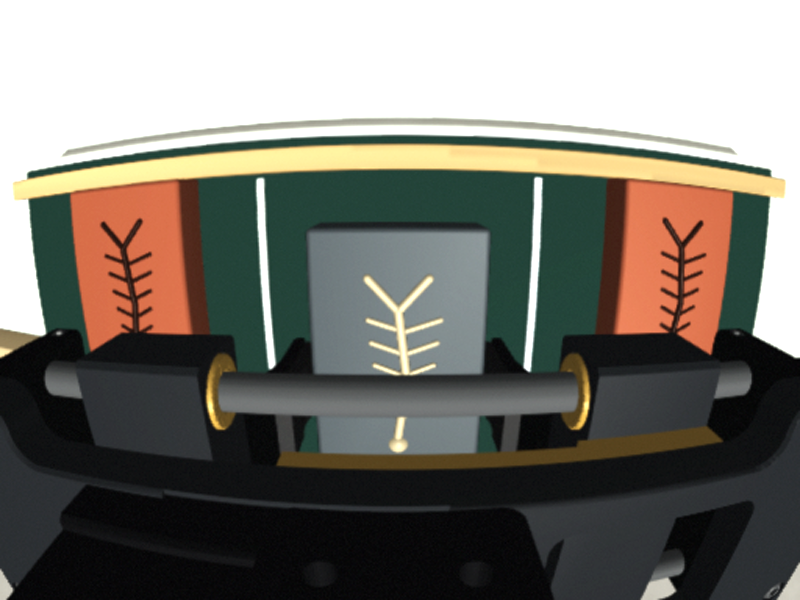

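Lines now meet the ledge at (261,178) and (539,178), which matches the higher deck fit. The slab's underside is about 30 mm above the surface, it is centred (edges at columns 307 and 490), and its lower edge is about 18 mm above the ledge.

{"method": "drive_tool", "body": {
  "increments": [
    {"dx": 0.2,"dy": 0,"dz": 0.3,"rx": 0,"ry": 0,"rz": 0,"grip": 40},
    {"dx": 0.16,"dy": 0,"dz": 0.3,"rx": 0,"ry": 0,"rz": 0,"grip": 40},
    {"dx": 0,"dy": 0,"dz": 0.2,"rx": 0,"ry": 0,"rz": 0,"grip": 40},
    {"dx": 0,"dy": 0,"dz": 0.12,"rx": 0,"ry": 0,"rz": 0,"grip": 40},
    {"dx": 0,"dy": 0,"dz": 0,"rx": 0,"ry": 0,"rz": 0,"grip": 40},
    {"dx": 0,"dy": 0,"dz": 0,"rx": 0,"ry": 0,"rz": 0,"grip": 40}
  ]
}}

```text
clock: 11.92
position: [669.3, -21.7, 78.6]
eef_rot: [0.259, -0.042, 0.965, 0.011]
force: [0.6, -0.3, -3.3]
width: 59.6
gripper_force: 30.0
```

{"method": "drive_tool", "body": {
  "increments": [
    {"dx": 0,"dy": 0,"dz": 0.06,"rx": 0,"ry": 0,"rz": 0,"grip": 40},
    {"dx": 0,"dy": 0,"dz": 0.06,"rx": 0,"ry": 0,"rz": 0,"grip": 40},
    {"dx": 0,"dy": 0,"dz": 0,"rx": 0,"ry": 0,"rz": 0,"grip": 40},
    {"dx": 0,"dy": 0,"dz": 0,"rx": 0,"ry": 0,"rz": 0,"grip": 40}
  ]
}}

```text
clock: 12.42
position: [670.6, -21.5, 75.7]
eef_rot: [0.259, -0.042, 0.965, 0.011]
force: [0.0, 0.2, -3.1]
width: 59.8
gripper_force: 30.0
```

{"method": "drive_tool", "body": {
  "increments": [
    {"dx": 0,"dy": 0,"dz": 0.06,"rx": 0,"ry": 0,"rz": 0,"grip": 40},
    {"dx": 0,"dy": 0,"dz": 0.06,"rx": 0,"ry": 0,"rz": 0,"grip": 40},
    {"dx": 0,"dy": 0,"dz": 0,"rx": 0,"ry": 0,"rz": 0,"grip": 40}
  ]
}}

```text
clock: 12.8
position: [672.1, -21.4, 73.2]
eef_rot: [0.259, -0.042, 0.965, 0.011]
force: [-3.3, 0.3, 1.0]
width: 59.4
gripper_force: 30.0
```

{"method": "drive_tool", "body": {
  "increments": [
    {"dx": 0,"dy": 0,"dz": 0.06,"rx": 0,"ry": 0,"rz": 0,"grip": 40},
    {"dx": 0,"dy": 0,"dz": 0.04,"rx": 0,"ry": 0,"rz": 0,"grip": 40},
    {"dx": 0,"dy": 0,"dz": 0,"rx": 0,"ry": 0,"rz": 0,"grip": 40}
  ]
}}

```text
clock: 13.18
position: [673.1, -21.3, 72.6]
eef_rot: [0.259, -0.042, 0.965, 0.012]
force: [-25.4, 0.0, 25.3]
width: 59.8
gripper_force: 30.0
```

{"method": "drive_tool", "body": {
  "increments": [
    {"dx": 0,"dy": 0,"dz": -0.08,"rx": 0,"ry": 0,"rz": 0,"grip": 40},
    {"dx": 0.06,"dy": 0,"dz": 0,"rx": 0,"ry": 0,"rz": 0,"grip": 40},
    {"dx": 0.06,"dy": 0,"dz": 0,"rx": 0,"ry": 0,"rz": 0,"grip": 40},
    {"dx": 0.06,"dy": 0,"dz": 0,"rx": 0,"ry": 0,"rz": 0,"grip": 40},
    {"dx": 0,"dy": 0,"dz": 0,"rx": 0,"ry": 0,"rz": 0,"grip": 40}
  ]
}}

```text
clock: 13.8
position: [668.2, -21.7, 70.1]
eef_rot: [0.258, -0.042, 0.965, 0.011]
force: [0.2, 0.9, -3.4]
width: 59.5
gripper_force: 30.0
```

{"method": "drive_tool", "body": {
  "increments": [
    {"dx": 0.06,"dy": 0,"dz": 0,"rx": 0,"ry": 0,"rz": 0,"grip": 40},
    {"dx": 0.06,"dy": 0,"dz": 0,"rx": 0,"ry": 0,"rz": 0,"grip": 40},
    {"dx": 0,"dy": 0,"dz": 0,"rx": 0,"ry": 0,"rz": 0,"grip": 40}
  ]
}}

```text
clock: 14.18
position: [665.7, -22.0, 68.9]
eef_rot: [0.258, -0.042, 0.965, 0.011]
force: [-0.8, -1.2, -2.7]
width: 60.0
gripper_force: 30.0
```

{"method": "drive_tool", "body": {
  "increments": [
    {"dx": 0.05,"dy": 0,"dz": 0,"rx": 0,"ry": 0,"rz": 0,"grip": 40},
    {"dx": 0.05,"dy": 0,"dz": 0,"rx": 0,"ry": 0,"rz": 0,"grip": 40},
    {"dx": 0,"dy": 0,"dz": 0,"rx": 0,"ry": 0,"rz": 0,"grip": 40}
  ]
}}

```text
clock: 14.55
position: [664.0, -22.1, 68.0]
eef_rot: [0.259, -0.042, 0.965, 0.011]
force: [1.0, 0.3, -2.8]
width: 59.9
gripper_force: 30.0
```

{"method": "drive_tool", "body": {
  "increments": [
    {"dx": 0.05,"dy": 0,"dz": 0,"rx": 0,"ry": 0,"rz": 0,"grip": 40},
    {"dx": 0.03,"dy": 0,"dz": 0,"rx": 0,"ry": 0,"rz": 0,"grip": 40},
    {"dx": 0,"dy": 0,"dz": 0,"rx": 0,"ry": 0,"rz": 0,"grip": 40}
  ]
}}

```text
clock: 14.92
position: [663.7, -22.1, 68.3]
eef_rot: [0.26, -0.042, 0.965, 0.011]
force: [5.0, 2.2, -1.4]
width: 59.9
gripper_force: 30.0
```

{"method": "drive_tool", "body": {
  "increments": [
    {"dx": 0,"dy": 0,"dz": 0.04,"rx": 0,"ry": 0,"rz": 0,"grip": 40},
    {"dx": 0,"dy": 0,"dz": 0.03,"rx": 0,"ry": 0,"rz": 0,"grip": 40},
    {"dx": 0,"dy": 0,"dz": 0,"rx": 0,"ry": 0,"rz": 0,"grip": 40},
    {"dx": 0,"dy": 0,"dz": 0,"rx": 0,"ry": 0,"rz": 0,"grip": 40}
  ]
}}

```text
clock: 15.42
position: [664.2, -22.1, 67.5]
eef_rot: [0.26, -0.042, 0.965, 0.011]
force: [-7.9, 0.2, 15.6]
width: 59.8
gripper_force: 30.0
```

```bash
python3 - <<'E'
from h import *
s=get_state();v=[623.3,-24.6,34.1,.089]
F=Ro.from_euler("ZY",[v[3],-np.pi/6]);print(F.inv().apply(s["position"]-v[:3]),F.inv().apply(s["force"]),s["clock"],s["width"],s["ft_torque"])
print((pose(s)[0]*down(.089,np.pi/6).inv()).as_rotvec())
im=read_camera("wrist");cv2.imwrite("pics/w5.png",cv2.convertScaleAbs(cv2.resize(im[:,:,::-1],(800,600),interpolation=cv2.INTER_CUBIC),alpha=1.2))
E
```

```text
[52.18526617 -1.12112338  8.45320118] [ 0.95381088  0.93955557 17.41791684] 15.425 59.81485093895495 [0.30285967 0.41127673 0.4048678 ]
[ 0.00068427 -0.00353367 -0.00226077]
```

View pics/w5.png

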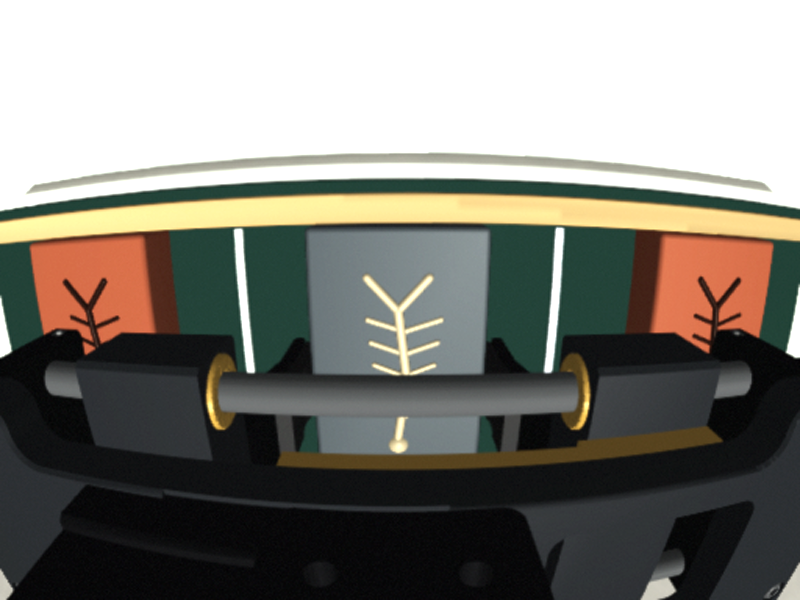

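The slab sits flat, with its lower edge against the ledge at row 228 and centred between the lines (240 and 559). Letting go and rising.

{"method": "drive_tool", "body": {
  "increments": [
    {"dx": 0,"dy": 0,"dz": -0.02,"rx": 0,"ry": 0,"rz": 0,"grip": 40},
    {"dx": 0,"dy": 0,"dz": 0,"rx": 0,"ry": 0,"rz": 0,"grip": 87},
    {"dx": 0,"dy": 0,"dz": 0,"rx": 0,"ry": 0,"rz": 0,"grip": 87},
    {"dx": 0,"dy": 0,"dz": 0,"rx": 0,"ry": 0,"rz": 0,"grip": 87},
    {"dx": 0,"dy": 0,"dz": 0,"rx": 0,"ry": 0,"rz": 0,"grip": 87},
    {"dx": 0,"dy": 0,"dz": 0,"rx": 0,"ry": 0,"rz": 0,"grip": 87},
    {"dx": 0,"dy": 0,"dz": -0.3,"rx": 0,"ry": 0,"rz": 0,"grip": 87},
    {"dx": 0,"dy": 0,"dz": -0.6,"rx": 0,"ry": 0,"rz": 0,"grip": 87},
    {"dx": 0,"dy": 0,"dz": -0.8,"rx": 0,"ry": 0,"rz": 0,"grip": 87},
    {"dx": 0,"dy": 0,"dz": -0.3,"rx": 0,"ry": 0,"rz": 0,"grip": 20},
    {"dx": 0,"dy": 0,"dz": 0,"rx": 0,"ry": 0,"rz": 0,"grip": 0},
    {"dx": 0,"dy": 0,"dz": 0,"rx": 0,"ry": 0,"rz": 0,"grip": 0},
    {"dx": 0,"dy": 0,"dz": 0,"rx": 0,"ry": 0,"rz": 0,"grip": 0},
    {"dx": 0,"dy": 0,"dz": 0,"rx": 0,"ry": 0,"rz": 0,"grip": 0}
  ]
}}

```text
clock: 17.23
position: [637.6, -24.4, 108.4]
eef_rot: [0.258, -0.042, 0.965, 0.011]
force: [-0.3, -0.4, -0.5]
width: 45.0
gripper_force: 0.0
```

```bash
python3 - <<'E'
from h import *
s=get_state();v=[623.3,-24.6,34.1,.089]
F=Ro.from_euler("ZY",[v[3],-np.pi/6]);print(F.inv().apply(s["position"]-v[:3]),F.inv().apply(s["force"]),s["clock"],s["width"])
im=read_camera("wrist");cv2.imwrite("pics/w6.png",cv2.convertScaleAbs(cv2.resize(im[:,:,::-1],(800,600),interpolation=cv2.INTER_CUBIC),alpha=1.2))
E
```

```text
[49.51033875 -1.11191194 57.2611914 ] [-0.52868611 -0.34125701 -0.32751394] 17.225 45.01343707911299
```

View pics/w6.png

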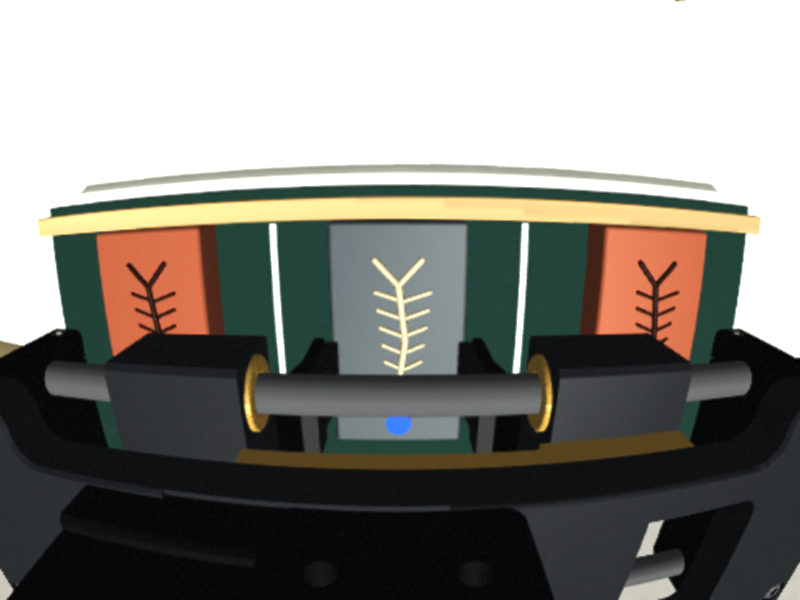

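The slab stays straight against the ledge, with the blue dot at (398,423) uppermost. Closing the fingers and going down to press.

{"method": "drive_tool", "body": {
  "increments": [
    {"dx": 0,"dy": 0,"dz": 0,"rx": 0,"ry": 0,"rz": 0,"grip": 0},
    {"dx": 0,"dy": 0,"dz": 0,"rx": 0,"ry": 0,"rz": 0,"grip": 0},
    {"dx": 0,"dy": 0,"dz": 0,"rx": 0,"ry": 0,"rz": 0,"grip": 0},
    {"dx": 0,"dy": 0,"dz": 0,"rx": 0,"ry": 0,"rz": 0,"grip": 0},
    {"dx": 0,"dy": 0,"dz": 0,"rx": 0,"ry": 0,"rz": 0,"grip": 0},
    {"dx": 0,"dy": 0,"dz": 0.3,"rx": 0,"ry": 0,"rz": 0,"grip": 0},
    {"dx": 0,"dy": 0,"dz": 0.3,"rx": 0,"ry": 0,"rz": 0,"grip": 0},
    {"dx": 0,"dy": 0,"dz": 0.3,"rx": 0,"ry": 0,"rz": 0,"grip": 0},
    {"dx": 0,"dy": 0,"dz": 0.2,"rx": 0,"ry": 0,"rz": 0,"grip": 0},
    {"dx": 0,"dy": 0,"dz": 0,"rx": 0,"ry": 0,"rz": 0,"grip": 0},
    {"dx": 0,"dy": 0,"dz": 0,"rx": 0,"ry": 0,"rz": 0,"grip": 0}
  ]
}}

```text
clock: 18.65
position: [651.4, -23.3, 85.2]
eef_rot: [0.259, -0.042, 0.965, 0.011]
force: [-0.8, -0.2, -0.9]
width: 0.4
gripper_force: 0.0
```

{"method": "drive_tool", "body": {
  "increments": [
    {"dx": 0,"dy": 0,"dz": 0.04,"rx": 0,"ry": 0,"rz": 0,"grip": 0},
    {"dx": 0,"dy": 0,"dz": 0.04,"rx": 0,"ry": 0,"rz": 0,"grip": 0},
    {"dx": 0,"dy": 0,"dz": 0,"rx": 0,"ry": 0,"rz": 0,"grip": 0}
  ]
}}

```text
clock: 19.02
position: [652.4, -23.1, 83.4]
eef_rot: [0.259, -0.042, 0.965, 0.011]
force: [0.0, 0.4, -0.1]
width: 0.0
gripper_force: 0.0
```

{"method": "drive_tool", "body": {
  "increments": [
    {"dx": 0,"dy": 0,"dz": 0.04,"rx": 0,"ry": 0,"rz": 0,"grip": 0},
    {"dx": 0,"dy": 0,"dz": 0.04,"rx": 0,"ry": 0,"rz": 0,"grip": 0},
    {"dx": 0,"dy": 0,"dz": 0,"rx": 0,"ry": 0,"rz": 0,"grip": 0}
  ]
}}

```text
clock: 19.4
position: [653.4, -23.0, 81.6]
eef_rot: [0.258, -0.042, 0.965, 0.011]
force: [-0.3, 0.9, -0.1]
width: 0.1
gripper_force: 0.0
```

{"method": "drive_tool", "body": {
  "increments": [
    {"dx": 0,"dy": 0,"dz": 0.03,"rx": 0,"ry": 0,"rz": 0,"grip": 0},
    {"dx": 0,"dy": 0,"dz": 0,"rx": 0,"ry": 0,"rz": 0,"grip": 0}
  ]
}}

```text
clock: 19.65
position: [653.6, -23.0, 81.4]
eef_rot: [0.259, -0.042, 0.965, 0.011]
force: [-7.2, 0.0, 8.0]
width: 0.1
gripper_force: 5.2
```

Normal force is about 10 N. Holding.

{"method": "drive_tool", "body": {
  "increments": [
    {"dx": 0,"dy": 0,"dz": 0,"rx": 0,"ry": 0,"rz": 0,"grip": 0},
    {"dx": 0,"dy": 0,"dz": 0,"rx": 0,"ry": 0,"rz": 0,"grip": 0},
    {"dx": 0,"dy": 0,"dz": 0,"rx": 0,"ry": 0,"rz": 0,"grip": 0},
    {"dx": 0,"dy": 0,"dz": 0,"rx": 0,"ry": 0,"rz": 0,"grip": 0},
    {"dx": 0,"dy": 0,"dz": 0,"rx": 0,"ry": 0,"rz": 0,"grip": 0},
    {"dx": 0,"dy": 0,"dz": 0,"rx": 0,"ry": 0,"rz": 0,"grip": 0},
    {"dx": 0,"dy": 0,"dz": 0,"rx": 0,"ry": 0,"rz": 0,"grip": 0},
    {"dx": 0,"dy": 0,"dz": 0,"rx": 0,"ry": 0,"rz": 0,"grip": 0}
  ]
}}

```text
clock: 20.65
position: [653.6, -23.0, 81.4]
eef_rot: [0.259, -0.042, 0.965, 0.011]
force: [-6.8, 0.1, 8.0]
width: 0.5
gripper_force: 5.1
```

{"method": "drive_tool", "body": {
  "increments": [
    {"dx": 0,"dy": 0,"dz": -0.1,"rx": 0,"ry": 0,"rz": 0,"grip": 0},
    {"dx": 0,"dy": 0,"dz": -0.4,"rx": 0,"ry": 0,"rz": 0,"grip": 0},
    {"dx": 0,"dy": 0,"dz": -0.8,"rx": 0,"ry": 0,"rz": 0,"grip": 0},
    {"dx": 0,"dy": 0,"dz": -0.8,"rx": 0,"ry": 0,"rz": 0,"grip": 0},
    {"dx": 0,"dy": 0,"dz": -0.5,"rx": 0,"ry": 0,"rz": 0,"grip": 0},
    {"dx": 0,"dy": 0,"dz": 0,"rx": 0,"ry": 0,"rz": 0,"grip": 0},
    {"dx": 0,"dy": 0,"dz": 0,"rx": 0,"ry": 0,"rz": 0,"grip": 0}
  ]
}}

```text
clock: 21.52
position: [621.3, -25.6, 136.9]
eef_rot: [0.258, -0.042, 0.965, 0.011]
force: [-0.1, -0.6, -0.3]
width: 0.6
gripper_force: 0.0
```

```bash
python3 - <<'E'
from h import *
im=read_camera("wrist");cv2.imwrite("pics/w7.png",cv2.convertScaleAbs(cv2.resize(im[:,:,::-1],(800,600),interpolation=cv2.INTER_CUBIC),alpha=1.2))
E
```

```text
(no output)
```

View pics/w7.png

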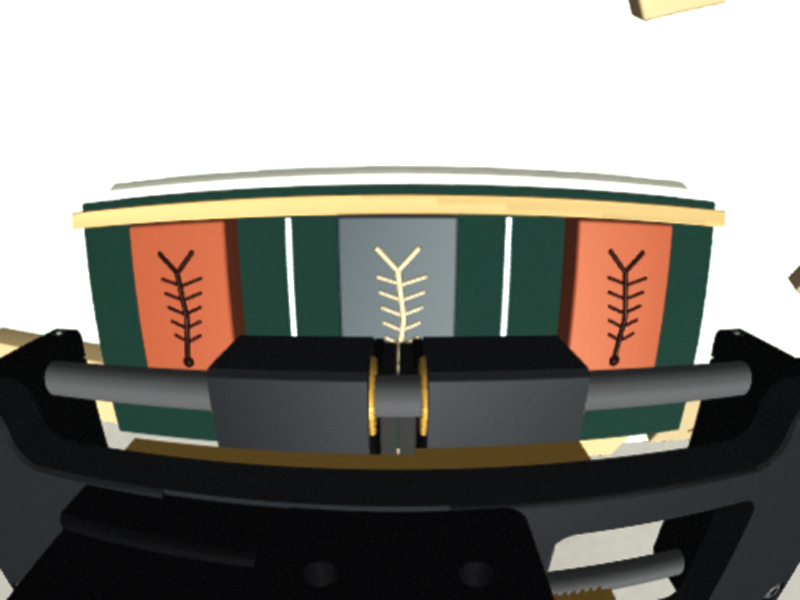

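The slab is still straight and centred against the ledge (columns 339 to 457, lower edge at row 218), and the shown slabs have not moved.

```bash
python3 -c "from bench import *;print(hand_in())"
```

```text
the job is handed in; nothing more can be done
None
```

The dark slab now lies in the free middle place, dot end up and against the ledge; I pressed it with about 10 N for a second and handed the job in, but got no verdict back.

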